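Nest the staining tray on the rocker and strap it down with the tension spring

ROBOT

A 7-joint arm with a two-finger parallel gripper is mounted at the origin on a cart in front of the work surface, level with it; the furniture and walls round the work are solid. World frame = base frame: x ahead of the robot, y to its left, z up, the work surface at z = 0. Lengths are in m, angles in rad, forces in N, time in s.
With the tool pointing down it reaches from about 0.35 to 0.9 m from the base axis. Payload 19.9 kg.
Tool frame: the origin (TCP) lies between the finger pads; the fingertips stand 19 mm ahead of it and the grasp point (between the pads) is the TCP; z points along the fingers, y is the line along which they close (so a half turn about z gives the same grasp; the last joint's range is limited). The gripper opens to 94 mm and grips with 3 to 60 N. Pads are 16 mm wide; open, the fingers measure 119 mm over their backs; the gripper's body (75 mm by 177 mm) begins 78 mm behind the grasp point.
Start: joints at [1.266, 0.417, -0.01, 1.614, 0.005, 1.111, -0.053], TCP at [0.163, -0.603, 0.224] pointing down, gripper open.
Joint ranges: [-2.81, 2.81], [-0.39, 2.02], [-1.27, 1.25], [0.06, 2.57], [-1.19, 4.33], [0.19, 2], [-2.82, 2.82]. Speed limits (rad/s): [1.89, 1.89, 2.39, 2.39, 3.01, 3.01, 3.01].

INTERFACE

Orientations are given as a 3x3 rotation matrix whose columns are the frame's x, y, z axes.
In Python, from rig import robot gives the robot as it stands. Calls block until the motion is done:
- robot.move_ptp(position, orientation): joint-space move of the TCP to a pose.
- robot.move_linear(position, velocity=0.15, frame=None, threshold=None): straight line of the TCP; frame=None keeps the orientation; velocity is the mean speed in m/s. With threshold (N) it stops when the force on the tool has changed by that much, and returns True; else False.
- robot.goto_joints(angles): joint-space move.
- robot.gripper_to(opening): finger opening in m; the grip force is fixed at half the most; returns when the fingers have stopped.
- robot.pause(seconds).
- robot.ik(position, orientation): joint angles nearest the present ones, or None.
- robot.get_state(): the state.
- robot.grab_frame(name): name is "side" or "top"; returns the picture (400x640x3 uint8, red, green, blue); there is no depth.
- robot.camera_info(name): a dict with "fx", "fy", "cx", "cy" (pixels), "rvec" (rotation vector, rad) and "tvec" (3), from world to camera coordinates, as OpenCV has them. Camera axes: x right, y down, z forward; pixel columns grow to the right and rows downward; lengths in m; the calibration is good to about 2 mm. A picture is of the moment at which its call begins. camera_info takes no time and is no camera call.
A pose or a line that the arm cannot do raises robot.PlanningError and nothing moves.
- robot.sign_off(): hands the job in; it is judged then, once.
The state is a dict: "time": time; "qpos": joint angles; "joint_vel": joint speeds; "effort": joint torques, N m; "ee_pos": TCP position; "tool_rot": TCP orientation; "force": force on the tool from outside, world axes, zero at the start; "moment": the same for the moment, N m; "opening": finger opening in m; "grasp_force": force on a finger pad.
Only numpy, scipy, OpenCV 4.12 (cv2) and the standard library are available. Lean on these libraries where they do the work, as an engineer would, in place of code of your own. Each camera call takes 0.05 s, during which the arm holds its last target. There are 200 camera calls.

TASK

The see-saw rocker has stopped with its platform tilted towards you. Turn the white staining tray so that its outline matches the grey carrier tray on the platform and set it down, fully nested, without dropping it; then push the spring's hook through the hole in the steel lug behind the trays, and with the hook in place stretch the spring over the trays and put its eye over the post in front, down onto the neck below the head, so that the tray stays strapped down when you let go. Do not push the other things on the bench about.

Things in the scene. Friction and masses are not known exactly. Their poses are not given: they have to be found in the camera images.
- rocker: See-saw rocker, fixed to the bench: white box 150 x 200 x 54 mm high with a dark-topped plate (214 x 196 mm, x by y) pivoting 112 mm above the bench. On the plate: grey carrier tray, behind it a steel lug with a hole, in front of it a steel post. Origin: middle of its underside, z up, x away from the robot, y left.
- platform (a joint): Tilt of the rocker's plate (rad) about the rocker's level y axis; 0 is level, positive has the front edge (post's side) down and the back edge (lug's side) up. It stands between 0.38 and 0.49; its gearing holds it firmly and it does not give under normal pushes.
- carrier_seat (a point): Middle of the grey carrier tray's inner floor, 3 mm above the tilted plate. Axes are the plate's: x up the slope from post to lug, y left to the carrier's wide end, z square out of the plate (leans towards the robot). Carrier: fixed, open, 18 mm deep inside, walls 2.5 mm, flared 10 degrees, the staining tray's outline with 2 mm to spare all round when the tray stands on its floor.
- staining_tray: White plastic tray, 130 g, 28 mm high, 150 mm long (y), 112 mm wide (x) at its +y end, 84 mm at -y, sides narrowing 5 mm to the bottom; floor 3 mm, walls 2.5 mm. A wall 10 mm thick along its middle (x = 0, from y = -69 to 69 mm) with top 24 mm above the underside: pinch that at mid-tray. Origin: centre of underside, z up. Nested: origin and axes on carrier_seat's, rim 28 mm above it.
- tray_wide_end (a point): Middle of the staining tray's wide end, on the rim (tray frame: 0, 70, 28 mm).
- lug_hole (a point): Centre of the 13 mm round hole, running along y, in the steel lug behind the carrier; axes as carrier_seat. The lug is an upright plate 26 mm wide (x), 6 mm thick (y), top 13 mm above this point. From carrier_seat it is at (87, -8.5, 37) mm. The hook's leg goes in from the lug's left (+y) face, moving right (-y).
- post_neck (a point): Middle of the neck of the steel post in front of the carrier; axes as carrier_seat. The post points along z: shoulder 15 mm across up to 4 mm below this point, neck 7 mm across up to 6 mm above it, then a head 11 mm across with its top 12 mm above it. From carrier_seat it is at (-87, 0, 37) mm.
- hold_spring: Tension spring, 155 mm, 210 g, with two upright blue tabs. Origin: underside below the coil, z up, x from eye to hook (on the rocker: with the plate's x); coil axis at z = 7 mm, coil 14 mm across. Hook tab: block at x = 18 to 44 mm, 12 mm wide, z = 0 to 28. Hook: 5 mm wire from the tab to (70, 0, 7), its leg then to the right to (67, -22, 7) mm. Strapped, underside 30 mm above carrier_seat.
- hook_bend (a point): Bend of the hook, on the wire's axis, where the leg begins (hold_spring frame: 70, 0, 7 mm).
- hook_tip (a point): Free end of the hook's leg (hold_spring frame: 67, -22, 7 mm).
- hook_tab (a point): Grip point in the hook's tab (hold_spring frame: 31, 0, 21 mm).
- spring_pull (a joint): Stretch of the spring (m), 0 at rest, at most 0.06. The eye end slides along the spring's -x and does not bend or twist against the hook end. It takes 2.6 N to start and 220 N/m more (9 N at 0.03). Bend to eye centre is 138 mm at rest. Strapped it is stretched about 0.026; coming over the post's head needs about 0.032.
- eye_tab (a point): Grip point in the eye end's tab, a block 26 mm long (x), 12 mm wide, 28 mm high, point 7 mm below its top; at rest at (-41, 0, 21) mm in the hold_spring frame. Let go with the hook in its hole, the spring lies on the tray's rims, this tab over the tray's front part.
- spring_eye (a point): Centre of the eye: a level ring of 4 mm wire with an 18 mm hole, at coil-axis height, 27 mm beyond (-x) the middle of the eye tab; at rest at (-68, 0, 7) mm in the hold_spring frame.
- timer: White bench timer, 64 x 68 x 18 mm; leave it. Origin: centre of its underside.
- tape_roll: Roll of masking tape lying flat, 80 mm across, 18 mm high; leave it. Origin: centre of its underside.
- marker_black: Black and white marker pen, 122 mm, lying along its y near the bench's front edge; leave it. Origin: centre of its underside.
- agar_dish: Round dish, 60 mm across, 16 mm high; leave it. Origin: centre of its underside.
- jar_blue: Small jar with a blue lid, 52 mm across, 69 mm high; leave it. Origin: centre of its underside.
- pipette: White pipette with a yellow button, 232 mm, lying along its y near the bench's front edge; leave it. Origin: underside, near its middle.

How it is judged:
On the way, in this order (a step that is already met when the one before it is completed fails the run):
1. the staining tray is set down in the carrier tray, fully nested, and let go (x of staining_tray in the frame of carrier_seat between -0.006 and 0.006 m and y of staining_tray in the frame of carrier_seat between -0.006 and 0.006 m and z of staining_tray in the frame of carrier_seat between -0.004 and 0.004 m and y of tray_wide_end in the frame of carrier_seat above 0.05 m and angle between the z axis of staining_tray and the z axis of carrier_seat, either way round below 0.06 rad and angle between the x axis of staining_tray and the x axis of carrier_seat, either way round below 0.09 rad and contact force between the fingers and staining_tray below 0.3 N), for 0.2 s.
2. the spring's hook is through the lug's hole, tray still nested (y of hook_tip in the frame of lug_hole below -0.006 m and y of hook_bend in the frame of lug_hole above 0.003 m and x of hook_tip in the frame of lug_hole between -0.012 and 0.01 m and z of hook_tip in the frame of lug_hole between -0.01 and 0.01 m and x of hook_bend in the frame of lug_hole between -0.012 and 0.01 m and z of hook_bend in the frame of lug_hole between -0.01 and 0.01 m and x of staining_tray in the frame of carrier_seat between -0.006 and 0.006 m and y of staining_tray in the frame of carrier_seat between -0.006 and 0.006 m and z of staining_tray in the frame of carrier_seat between -0.004 and 0.004 m and y of tray_wide_end in the frame of carrier_seat above 0.05 m and angle between the z axis of staining_tray and the z axis of carrier_seat, either way round below 0.06 rad and angle between the x axis of staining_tray and the x axis of carrier_seat, either way round below 0.09 rad), for 0.2 s.
At the end, for the whole second after the job is handed in: Tray on the carrier's floor, wide ends together (6 mm sideways, 4 mm high, 0.06 rad flat, 0.09 rad turn); hook's leg through the lug's hole (tip 6 mm beyond its middle); eye round the post's neck under the head (9 mm, height 6 mm), spring stretched over 15 mm; tray and spring at rest (all of step 2 and x of spring_eye in the frame of post_neck between -0.009 and 0.009 m and y of spring_eye in the frame of post_neck between -0.009 and 0.009 m and z of spring_eye in the frame of post_neck between -0.006 and 0.006 m and value of joint spring_pull above 0.015 m and linear speed of each of staining_tray, hold_spring below 0.02 m/s); the robot touches nothing.
It fails at once if the staining tray is dropped (moves faster than 0.5 m/s with no finger on it, a fall of over 13 mm) (linear speed of staining_tray above 0.5 m/s and contact force between the fingers and staining_tray below 0.1 N).
It fails at once if a bystander on the bench is pushed more than 30 mm (distance of any of timer, tape_roll, marker_black, agar_dish, jar_blue, pipette from where it was at the start of the episode above 0.03 m).
It also fails if it takes over 72 s, if anything falls off the work surface, if the arm or the gripper's body presses on something with over 40 N, if the wrist force passes 120 N, or if a joint passes its speed limit or range.

## Working session

There is one attempt and no reset: what is moved stays moved. The work goes in short steps, each a Python script; the robot and the scene stay as the last script left them, time stands still between calls to the robot, and variables do not carry over. Pictures are saved under pics/ and viewed, at most 10 in all, crops included, and the job is handed in when it is done.

```bash
ls; mkdir -p pics; python3 - <<'E'
from rig import robot
import cv2
for n in("side","top"):
    cv2.imwrite(f"pics/{n}0.png",robot.grab_frame(n)[:,:,::-1]); c=robot.camera_info(n); print(c)
    R=cv2.Rodrigues(c["rvec"])[0] if hasattr(c["rvec"],'shape') else cv2.Rodrigues(__import__('numpy').array(c["rvec"]))[0]
    print(-R.T@c["tvec"])
print(robot.get_state())
E
```

```text
pics
{'fx': 459.57537389195414, 'fy': 459.57537389195414, 'cx': 319.2139552269551, 'cy': 204.43777057126718, 'rvec': array([ 2.42334339,  0.6506533 , -0.20652544]), 'tvec': array([-0.42036791, -0.13186782,  1.5032641 ])}
[ 0.85948541 -0.66911038  1.12582299]
{'fx': 419.74114702987356, 'fy': 419.74114702987356, 'cx': 321.425167267876, 'cy': 201.39442053867634, 'rvec': array([ 2.12821332, -2.10737402,  0.16561952]), 'tvec': array([6.96568758e-04, 5.30390195e-01, 1.16275925e+00])}
[ 0.3157122  -0.02215942  1.23820761]
{'time': 0.1, 'qpos': array([ 1.26548254,  0.41790593, -0.01033001,  1.61406996,  0.00470285,
        1.11069729, -0.05300626]), 'joint_vel': array([-0.00032559, -0.00171273, -0.00138946, -0.00093521,  0.000457  ,
        0.00017508, -0.00048124]), 'effort': array([ 3.01453701e-05, -8.52585554e+01,  6.38905540e-01, -4.26698756e+01,
       -4.89356986e-02,  1.63470616e-02,  1.92618529e-05]), 'ee_pos': array([ 0.16290659, -0.60308747,  0.22391142]), 'tool_rot': array([[ 9.65395317e-01,  2.60790645e-01, -3.47412140e-04],
       [ 2.60790865e-01, -9.65394805e-01,  9.97793987e-04],
       [-7.51745380e-05, -1.05386756e-03, -9.99999442e-01]]), 'force': array([-0.68863767,  0.17391072,  0.01138415]), 'moment': array([ 0.02440869, -0.02178945, -0.00117445]), 'grasp_force': 0.0, 'opening': 0.09394720909523077}
```

View pics/side0.png

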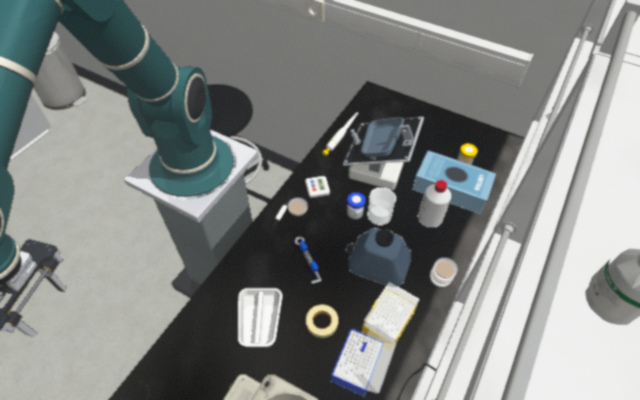

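View pics/top0.png

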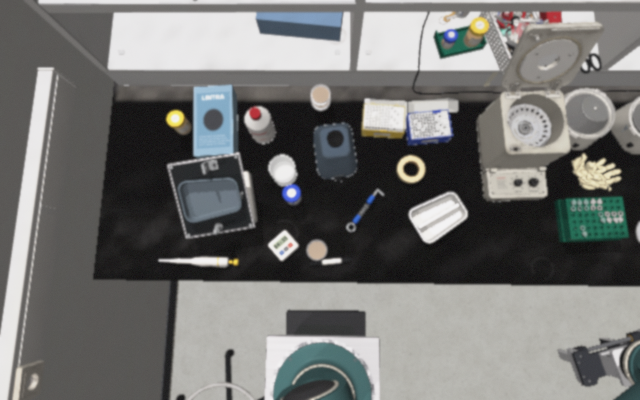

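```bash
cat > h.py <<'E'
import cv2, numpy as np
def tile(im,x0,y0,w,h,s,step=10):
    t=cv2.resize(im[y0:y0+h,x0:x0+w],None,fx=s,fy=s,interpolation=cv2.INTER_CUBIC)
    for x in range(x0-x0%step+step,x0+w,step):
        cv2.line(t,((x-x0)*s,0),((x-x0)*s,8),(0,255,255),1); cv2.putText(t,str(x),((x-x0)*s-10,18),0,.33,(0,255,255),1)
    for y in range(y0-y0%step+step,y0+h,step):
        cv2.line(t,(0,(y-y0)*s),(8,(y-y0)*s),(0,255,255),1); cv2.putText(t,str(y),(10,(y-y0)*s+4),0,.33,(0,255,255),1)
    return t
E
python3 - <<'E'
from h import *
T=cv2.imread("pics/top0.png");S=cv2.imread("pics/side0.png")
cv2.imwrite("pics/m1.png",np.hstack([tile(T,160,148,100,100,4),tile(S,338,100,100,100,4)]))
cv2.imwrite("pics/m2.png",np.vstack([np.hstack([tile(T,340,180,66,50,6),tile(S,286,230,66,58,6)[:300]]),np.hstack([tile(T,402,186,66,50,6),tile(S,230,282,66,70,4).copy()[:300,:396] if 0 else cv2.copyMakeBorder(tile(S,230,284,66,70,4),0,20,0,132,0)])]))
E
```

```text
(no output)
```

View pics/m1.png

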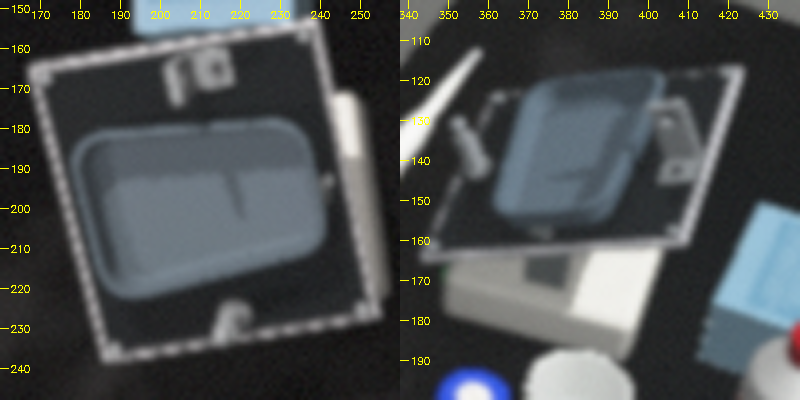

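View pics/m2.png

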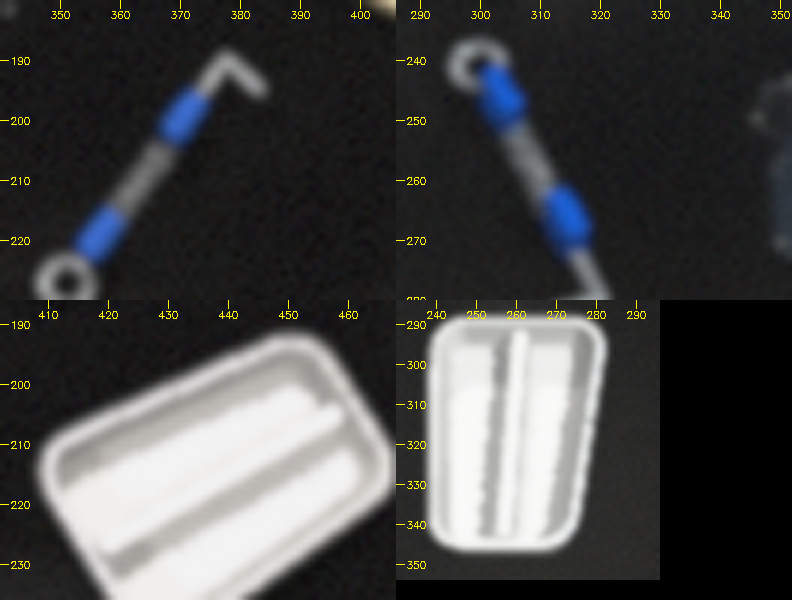

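```bash
cat >> h.py <<'E'
from scipy.optimize import least_squares
from scipy.spatial.transform import Rotation as Ro
import pickle,os
def rz(a): return Ro.from_euler('z',a).as_matrix()
def ry(a): return Ro.from_euler('y',a).as_matrix()
def proj(c,P): return cv2.projectPoints(np.asarray(P,float).reshape(-1,1,3),np.array(c['rvec']),np.array(c['tvec']),np.array([[c['fx'],0,c['cx']],[0,c['fy'],c['cy']],[0,0,1.]]),None)[0][:,0]
def outline(L,W1,W2,r,z,n=5):
    # convex trapezoid in x (width) / y (length), W1 at +y; rounded corners
    C=np.array([[W1/2,L/2],[-W1/2,L/2],[-W2/2,-L/2],[W2/2,-L/2]]);out=[]
    for i in range(4):
        p=C[i];a=C[i-1]-p;b=C[(i+1)%4]-p;a/=np.linalg.norm(a);b/=np.linalg.norm(b)
        h=np.arccos(a@b)/2;m=(a+b)/np.linalg.norm(a+b);ce=p+m*r/np.sin(h)
        s=p+a*r/np.tan(h)-ce;e=p+b*r/np.tan(h)-ce
        for t in np.linspace(0,1,n):
            v=s*(1-t)+e*t;v*=r/np.linalg.norm(v);out.append([*(ce+v),z])
    return np.array(out)
def box(x0,x1,y0,y1,z0,z1): return np.array([[x,y,z] for x in(x0,x1) for y in(y0,y1) for z in(z0,z1)])
def sdist(c,P,cont):
    hull=cv2.convexHull(proj(c,P).astype(np.float32))
    return np.array([cv2.pointPolygonTest(hull,(float(x),float(y)),True) for x,y in cont])
def contour(gray,thr,roi):
    # subpixel convex contour: upsample, threshold, biggest blob's hull
    x0,y0,w,h=roi;s=8
    g=cv2.resize(gray[y0:y0+h,x0:x0+w].astype(np.float32),None,fx=s,fy=s,interpolation=cv2.INTER_LINEAR)
    k=cv2.findContours((g>thr).astype(np.uint8),cv2.RETR_EXTERNAL,cv2.CHAIN_APPROX_NONE)[0]
    k=max(k,key=cv2.contourArea);k=cv2.convexHull(k)[:,0].astype(float)
    d=[];
    for i in range(len(k)):
        a,b=k[i-1],k[i];n=max(1,int(np.linalg.norm(b-a)/8))
        d+= [a+(b-a)*t/n for t in range(n)]
    return (np.array(d)+.5)/s-.5+[x0,y0]
E
cat > fit.py <<'E'
from h import *
from rig import robot
C={n:robot.camera_info(n) for n in("top","side")}
I={n:cv2.imread(f"pics/{n}0.png").astype(float) for n in C}
# tray
G={n:I[n].min(2) for n in C}
ct={"top":contour(G["top"],110,(402,182,70,66)),"side":contour(G["side"],110,(230,282,60,72))}
def tp(p): 
    r=p[3];loc=np.vstack([outline(.150,.112,.084,r,.028),outline(.140,.102,.074,r-.004,0)])
    return loc@rz(p[2]).T+[p[0],p[1],0]
f=lambda p:np.concatenate([sdist(C[n],tp(p),ct[n]) for n in C])
T=None
for yaw in np.arange(0,6.3,.52):
    s=least_squares(f,[.38,-.37,yaw,.018],diff_step=1e-3,x_scale=[.01,.01,.1,.01])
    if T is None or s.cost<T.cost:T=s
print("tray",T.x,np.sqrt(np.mean(T.fun**2)),[f(T.x)[:len(ct['top'])].mean()])
# spring
B={n:I[n][:,:,0]-I[n][:,:,2] for n in C}
rois={"top":[(362,190,16,16),(350,211,16,16)],"side":[(308,257,14,18),(296,237,14,17)]}
tabs=[box(.018,.044,-.006,.006,0,.028),box(-.054,-.028,-.006,.006,0,.028)]
cs={n:[contour(B[n],70,r) for r in rois[n]] for n in C}
ring=np.array([[-.068+.011*np.cos(t),.011*np.sin(t),.007] for t in np.linspace(0,6.2,16)])
pts={"top":[[350.9,227.1],[377.6,189.1]],"side":[[299.6,240.9]]}
fs=lambda p:np.concatenate([np.concatenate([sdist(C[n],t@rz(p[2]).T+[p[0],p[1],0],c)*.5 for t,c in zip(tabs,cs[n])]) for n in C]+[2*(proj(C[n],(np.array([[-.068,0,.007],[.07,0,.007]])@rz(p[2]).T+[p[0],p[1],0])[:len(pts[n])])-pts[n]).ravel() for n in C])
S=None
for y0 in(-.7,-.9,-1.1):
    s=least_squares(fs,[.33,-.16,y0],diff_step=1e-3,x_scale=[.01,.01,.1])
    if S is None or s.cost<S.cost:S=s
print("spring",S.x,np.sqrt(np.mean(S.fun**2)),S.fun[-6:])
# rocker: x,y,yaw,tilt,h
corn={"top":[[167.4,164.2],[239.5,152.5],[254.9,227.4],[186,238]],"side":[[423.1,116.8],[409.3,160.3],[343.3,163.8],[361.3,124]]}
pl=np.array([[.107,.098,0],[.107,-.098,0],[-.107,-.098,0],[-.107,.098,0]])
def rk(p,P): return (np.asarray(P)+[0,0,p[4]])@(rz(p[2])@ry(-p[3])).T+[p[0],p[1],.112]
BB={n:I[n][:,:,0]-I[n][:,:,2] for n in C}
cc={"top":contour(BB["top"],18,(172,172,72,56)),"side":contour(BB["side"],18,(358,114,50,45))}
ca=lambda r:np.vstack([outline(.1553,.1173,.0893,r,.021),outline(.149,.111,.083,r,.0)])
fr=lambda p:np.concatenate([(proj(C[n],rk(p,pl))-corn[n]).ravel() for n in C]+[.5*sdist(C[n],rk(p,ca(.02)),cc[n]) for n in C])
R=least_squares(fr,[.52,.31,.2,.43,.003],diff_step=1e-3,x_scale=[.01,.01,.1,.1,.01])
print("rocker",R.x,np.sqrt(np.mean(R.fun**2)));print(R.fun[:16].reshape(8,2).round(1).tolist())
print([sdist(C[n],rk(R.x,ca(.02)),cc[n]).round(1)[::12].tolist() for n in C])
pickle.dump((T.x,S.x,R.x),open("fit.pkl","wb"))
# overlay
def draw(n,x0,y0,w,h,s):
    im=cv2.resize(I[n][y0:y0+h,x0:x0+w].astype(np.uint8),None,fx=s,fy=s,interpolation=cv2.INTER_CUBIC)
    def pl_(P,col,cl=True): 
        q=((proj(C[n],P)+.5-[x0,y0])*s-.5);cv2.polylines(im,[np.int32(q*16)],cl,col,1,cv2.LINE_AA,4)
    pl_(rk(R.x,pl),(0,255,0));pl_(rk(R.x,outline(.1503,.1123,.0843,.018,.021)),(0,255,255));pl_(rk(R.x,outline(.144,.106,.078,.018,.003)),(0,160,255))
    cir=lambda c,r:np.array([[c[0]+r*np.cos(t),c[1]+r*np.sin(t),c[2]] for t in np.linspace(0,6.2,20)])
    pl_(rk(R.x,cir([-.087,0,.052],.0055)),(0,0,255))
    pl_(rk(R.x,[[.074,-.0055,.053],[.1,-.0055,.053],[.1,-.0115,.053],[.074,-.0115,.053]]),(0,0,255))
    P=tp(T.x);pl_(P[:20],(0,0,255));pl_(np.array([[0,-.069,.024],[0,.069,.024]])@rz(T.x[2]).T+[T.x[0],T.x[1],0],(255,0,0))
    sp=lambda Q:np.array(Q)@rz(S.x[2]).T+[S.x[0],S.x[1],0]
    pl_(sp(ring),(0,0,255));pl_(sp([[.044,0,.007],[.07,0,.007],[.067,-.022,.007]]),(0,0,255),False)
    for t in tabs: pl_(sp(t[[1,3,7,5]]),(0,255,255))
    return im
a=np.hstack([draw("top",160,148,100,100,4),draw("side",338,100,100,100,4)])
b=np.hstack([draw("top",340,182,66,50,4),draw("top",402,184,68,50,4),draw("side",290,236,33,50,4),draw("side",233,284,33,50,4)])
cv2.imwrite("pics/ov.png",np.vstack([a,b]))
E
python3 fit.py
```

```text
tray [ 0.49617824 -0.33199456  0.51947919  0.00229096] 1.3372635055788271 [np.float64(-0.8122539542677989)]
spring [ 0.51941546 -0.11831721 -0.61597737] 0.4868862308740305 [-1.2283184  -1.68344784 -1.23604621 -0.16482444 -0.87549825  0.42686202]
rocker [ 0.51603873  0.30775524  0.15159489  0.50216864 -0.01718691] 2.2919280124156445
[[0.2, 3.2], [0.0, 4.7], [-0.9, 2.5], [0.2, 1.6], [-3.4, 1.2], [-5.9, 1.3], [-3.2, 3.6], [-1.6, 2.8]]
[[6.0, 0.6, 3.3, 3.6, 3.2, 2.9, 3.5, 6.2, 9.1, 8.2, 7.8, 7.4], [-2.7, 1.1, 1.1, -1.9, -2.3, 3.3, 5.7, 1.5, 0.4, -1.2]]
```

View pics/ov.png

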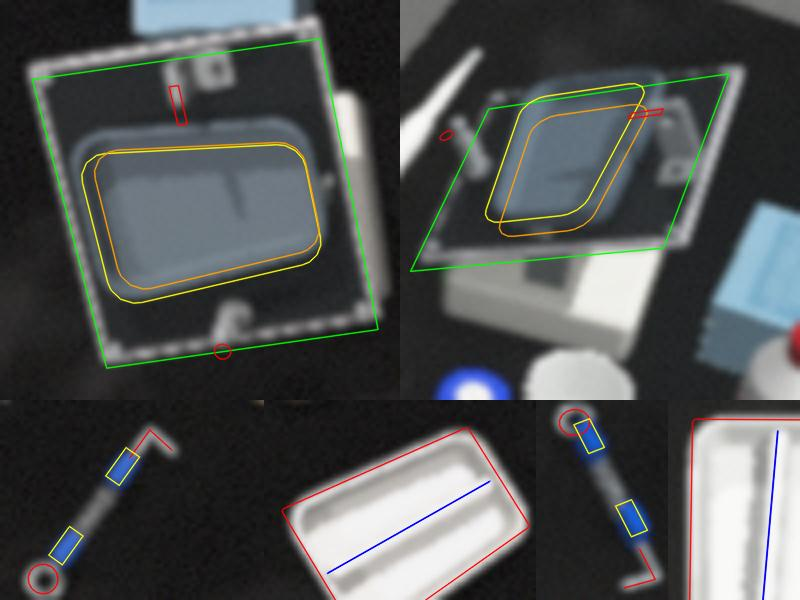

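```bash
python3 - <<'E'
s=open('fit.py').read()
s=s.replace("r=p[3];loc","r=.018;loc").replace("[.38,-.37,yaw,.018],diff_step=1e-3,x_scale=[.01,.01,.1,.01]","[.47,-.33,yaw],diff_step=1e-4,x_scale=[.01,.01,.1]")
s=s.replace("    if T is None or s.cost<T.cost:T=s","    print(s.x.round(4),s.cost.round(2))\n    if T is None or s.cost<T.cost:T=s")
s=s.replace("+[.5*sdist(C[n],rk(p,ca(.02)),cc[n]) for n in C])",")").replace("# rocker","for n in C: print(n,[ (k.min(0).round(1).tolist(),k.max(0).round(1).tolist()) for k in [ct[n]]+cs[n]])\n# rocker")
s=s.replace("# overlay","print([(k.min(0).round(1).tolist(),k.max(0).round(1).tolist()) for k in cc.values()])\n# overlay")
open('fit.py','w').write(s)
E
python3 fit.py
```

```text
[ 0.4968 -0.3319  0.5221] 370.68
[ 0.4968 -0.3319  0.5219] 370.68
[ 0.4968 -0.3319  0.5217] 370.68
[ 0.4968 -0.3319  0.5213] 370.69
[ 0.4952 -0.3288  3.6635] 1075.25
[ 0.4952 -0.3288  3.6635] 1075.25
[ 0.4952 -0.3288  3.664 ] 1075.24
[ 0.4952 -0.3288  3.6633] 1075.25
[ 0.4952 -0.3288  3.6642] 1075.24
[ 0.4952 -0.3288  3.6643] 1075.24
[ 0.4952 -0.3288  3.6643] 1075.24
[ 0.4968 -0.3319  6.8051] 370.68
[ 0.4968 -0.3319  6.8051] 370.68
tray [ 0.49678899 -0.33192337  0.52186932] 1.4574748052211604 [np.float64(-1.3357200215637597)]
spring [ 0.51941546 -0.11831721 -0.61597737] 0.4868862308740305 [-1.2283184  -1.68344784 -1.23604621 -0.16482444 -0.87549825  0.42686202]
top [([407.9, 191.2], [467.4, 243.2]), ([366.4, 194.7], [373.9, 203.1]), ([352.3, 214.3], [359.8, 222.8])]
side [([237.1, 287.3], [282.3, 346.7]), ([310.4, 260.6], [317.9, 270.8]), ([299.7, 240.4], [306.9, 250.4])]
rocker [ 0.53200897  0.30675203  0.17117273  0.44408737 -0.00070229] 0.7804273888809294
[[-0.7, -0.8], [-0.6, -0.7], [-0.5, -0.9], [-0.4, -0.4], [-0.3, 0.0], [-1.4, 0.7], [-1.4, 1.1], [-0.8, -0.4]]
[[6.7, 1.3, 0.2, -0.4, -0.5, -0.6, 0.6, 6.1, 9.0, 12.3, 12.2, 11.7], [-0.5, 2.9, 4.0, 0.2, 0.1, 3.0, 4.2, -0.2, -0.9, -0.7]]
[([189.1, 189.1], [239.4, 220.9]), ([360.9, 120.1], [400.3, 154.2])]
```

View pics/ov.png

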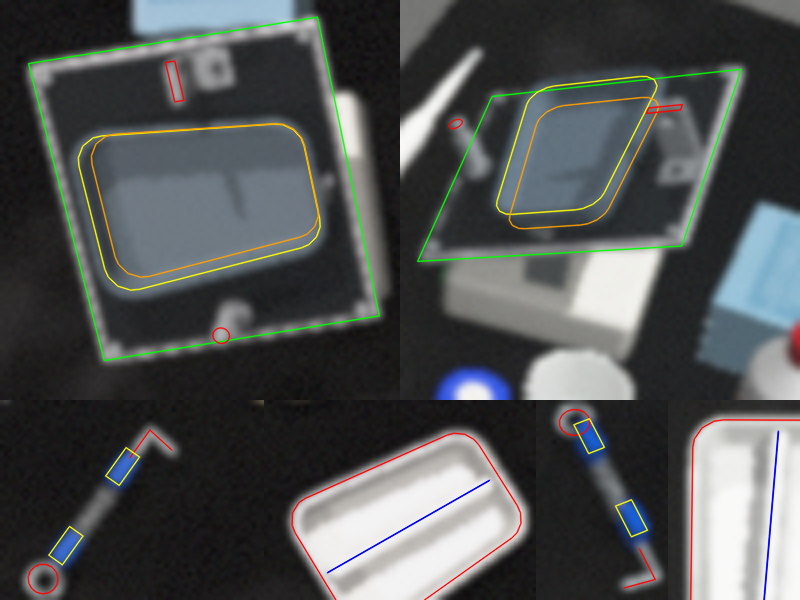

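```bash
python3 - <<'E'
s=open('fit.py').read()
i=s.index("pickle.dump"); j=s.index("# overlay")
s=s[:i]+'''
def J(q):
    t,sp,r,o,inf=q[:3],q[3:6],q[6:11],{"top":q[11:13],"side":q[13:15]},q[15:17];out=[]
    for n in C:
        out.append(.3*(sdist(C[n],tp(t),ct[n]-o[n])+inf[0]))
        for b,c in zip(tabs,cs[n]): out.append(.3*(sdist(C[n],b@rz(sp[2]).T+[sp[0],sp[1],0],c-o[n])+inf[1]))
        out.append((2*(proj(C[n],(np.array([[-.068,0,.007],[.07,0,.007]])@rz(sp[2]).T+[sp[0],sp[1],0])[:len(pts[n])])+o[n]-pts[n])).ravel())
        out.append(2*(proj(C[n],rk(r,pl))+o[n]-corn[n]).ravel())
        out.append(o[n]/.7)
    return np.concatenate(out)
Q=least_squares(J,np.r_[T.x,S.x,R.x,0,0,0,0,1,.5],diff_step=1e-4,x_scale=np.r_[.01,.01,.1,.01,.01,.1,.01,.01,.1,.1,.01,np.ones(6)])
q=Q.x;print("joint",q.round(4),Q.cost);T.x,S.x,R.x=q[:3],q[3:6],q[6:11]
cv=np.sqrt(np.diag(np.linalg.inv(Q.jac.T@Q.jac)));print("sd",cv.round(4))
pickle.dump((T.x,S.x,R.x),open("fit.pkl","wb"))
'''
s=s.replace("yaw in np.arange(0,6.3,.52)","yaw in (.5,)")
open('fit.py','w').write(s)
E
python3 fit.py | tail -12
cat >> h.py <<'E'
Tt,Ss,Rr=pickle.load(open("fit.pkl","rb")) if os.path.exists("fit.pkl") else (0,0,0)
def plate(): return rz(Rr[2])@ry(-Rr[3])
def seat(P=(0,0,0)): # carrier_seat frame point -> world
    return plate()@(np.asarray(P,float)+[0,0,Rr[4]+.003])+[Rr[0],Rr[1],.112]
def tool(A,kind,flip=1): # tool orientation in an object whose axes are columns of A; closing along object's 'x' or 'y'
    y=A[:,0] if kind=='x' else A[:,1]; y=y*flip; z=-A[:,2]; return np.c_[np.cross(y,z),y,z]
E
python3 - <<'E'
from h import *
from rig import robot
P=plate()
for f in(1,-1):
    L=[("tray",[*Tt[:2],.025],tool(rz(Tt[2]),'x',f)),("seat",seat((0,0,.025)),tool(P,'x',f)),("seathi",seat((0,0,.125)),tool(P,'x',f)),
    ("hook",list(rz(Ss[2])@[.031,0,.022]+[*Ss[:2],0]),tool(rz(Ss[2]),'y',f)),("ins",seat((.048,.03,.052)),tool(P,'y',f)),("ins2",seat((.048,0,.052)),tool(P,'y',f)),("eye",seat((-.06,0,.052)),tool(P,'y',f)),("eye2",seat((-.06,0,.12)),tool(P,'y',f))]
    for n,p,o in L:
        j=robot.ik(np.array(p),o);print(f,n,np.round(p,3),None if j is None else np.round(j,2))
E
```

```text
[ 0.4968 -0.3319  0.5217] 370.68
tray [ 0.49678853 -0.33192011  0.52170734] 1.4574805117733967 [np.float64(-1.3356501192787356)]
spring [ 0.51941546 -0.11831721 -0.61597737] 0.4868862308740305 [-1.2283184  -1.68344784 -1.23604621 -0.16482444 -0.87549825  0.42686202]
top [([407.9, 191.2], [467.4, 243.2]), ([366.4, 194.7], [373.9, 203.1]), ([352.3, 214.3], [359.8, 222.8])]
side [([237.1, 287.3], [282.3, 346.7]), ([310.4, 260.6], [317.9, 270.8]), ([299.7, 240.4], [306.9, 250.4])]
rocker [ 0.53200897  0.30675203  0.17117273  0.44408737 -0.00070229] 0.7804273888809294
[[-0.7, -0.8], [-0.6, -0.7], [-0.5, -0.9], [-0.4, -0.4], [-0.3, 0.0], [-1.4, 0.7], [-1.4, 1.1], [-0.8, -0.4]]
[[6.7, 1.3, 0.2, -0.4, -0.5, -0.6, 0.6, 6.1, 9.0, 12.3, 12.2, 11.7], [-0.5, 2.9, 4.0, 0.2, 0.1, 3.0, 4.2, -0.2, -0.9, -0.7]]
joint [ 0.4966 -0.3322  0.5231  0.5192 -0.1179 -0.6053  0.5307  0.3079  0.1714
  0.4441 -0.0032  0.6986  0.3266  0.7279 -0.4706  1.3045 -0.2863] 12.588155523819848
sd [0.0013 0.0012 0.0161 0.0015 0.0015 0.0116 0.0016 0.0016 0.0044 0.0089
 0.0024 0.4772 0.4714 0.4837 0.4866 0.1789 0.2903]
1 tray
[... 449 characters left out ...]
33] [ 0.16  0.44 -1.08  2.18  1.17  0.71  0.01]
1 eye2 [0.427 0.29  0.194] [ 0.19  0.2  -1.08  2.18  0.79  0.66  0.3 ]
-1 tray [ 0.497 -0.332  0.025] [ 0.46  0.62  0.1   1.82 -0.09  0.7  -2.01]
-1 seat [0.52  0.306 0.134] [ 0.18  0.57 -1.09  2.05  1.21  0.78  1.67]
-1 seathi [0.478 0.299 0.225] [ 0.22  0.26 -1.08  2.06  0.77  0.73  1.98]
-1 hook [ 0.545 -0.136  0.022] [ 0.28  0.58 -0.11  1.9   0.1   0.66 -2.07]
-1 ins [0.546 0.341 0.179] [-1.01  0.34  0.35  1.95  0.22  0.49 -2.27]
-1 ins2 [0.551 0.312 0.179] [-0.96  0.32  0.35  1.98  0.2   0.47 -2.21]
-1 eye [0.455 0.295 0.133] [-1.09  0.25  0.36  2.22  0.46  0.35 -2.57]
-1 eye2 [0.427 0.29  0.194] [-1.15  0.08  0.35  2.22  0.47  0.53 -2.57]
```

```bash
python3 - <<'E'
from h import *
from rig import robot
o=tool(rz(Tt[2]),'x'); p=np.r_[Tt[:2],0]
robot.gripper_to(.045)
robot.move_ptp(p+[0,0,.12],o)
t=robot.move_linear(p+[0,0,.0255],.1,None,8); s=robot.get_state();print(t,s["ee_pos"],s["force"].round(1))
robot.gripper_to(0.0)
s=robot.get_state();print(s["time"],s["opening"],s["grasp_force"],s["ee_pos"])
robot.move_linear(p+[0,0,.26],.15)
s=robot.get_state();print(s["time"],s["opening"],s["grasp_force"],s["force"].round(1),s["moment"].round(2))
E
```

```text
False [ 0.49693041 -0.33240627  0.02610445] [0.4 0.2 0.3]
4.35 0.009305003887417479 30.000430941581726 [ 0.49655699 -0.33227987  0.02557577]
6.0667 0.009976245547654843 29.999699592590332 [-0.6 -0.  -1.9] [-0.04 -0.14  0.01]
```

```bash
python3 - <<'E'
from h import *
from rig import robot
o=tool(plate(),'x')
robot.move_ptp(seat((0,0,.025+.085)),o)
s=robot.get_state();print(s["time"],s["ee_pos"],seat((0,0,.11)),s["force"].round(1),s["opening"],s["qpos"].round(2))
T=robot.grab_frame("top")[:,:,::-1];S=robot.grab_frame("side")[:,:,::-1]
cv2.imwrite("pics/top1.png",T);cv2.imwrite("pics/side1.png",S)
cam={n:robot.camera_info(n) for n in("top","side")}
P=plate()
def dr(im,n,x0,y0,w,h,s):
    im=np.ascontiguousarray(im);t=tile(im,x0,y0,w,h,s)
    st=robot.get_state();A=st["tool_rot"];e=st["ee_pos"]
    X=np.c_[A[:,1],-A[:,0]*-1*1,-A[:,2]] ; X[:,1]=np.cross(X[:,2],X[:,0]); org=e-X[:,2]*.0255
    for Q,c in((outline(.150,.112,.084,.018,.028)@X.T+org,(0,0,255)),(np.array([seat(v) for v in outline(.1503,.1123,.0843,.018,.018)]),(0,255,255))):
        cv2.polylines(t,[np.int32(((proj(cam[n],Q)+.5-[x0,y0])*s-.5)*16)],True,c,1,cv2.LINE_AA,4)
    return t
cv2.imwrite("pics/m3.png",np.hstack([dr(T,"top",160,140,100,120,4),dr(S,"side",330,70,100,120,4)]))
E
```

```text
8.3333 [0.48470842 0.29931019 0.21117276] [0.48423547 0.29987605 0.21118289] [-0.2 -0.8 -1.6] 0.009757941582234432 [ 0.18  0.29 -1.03  2.06  0.81  0.72 -1.2 ]
```

View pics/m3.png

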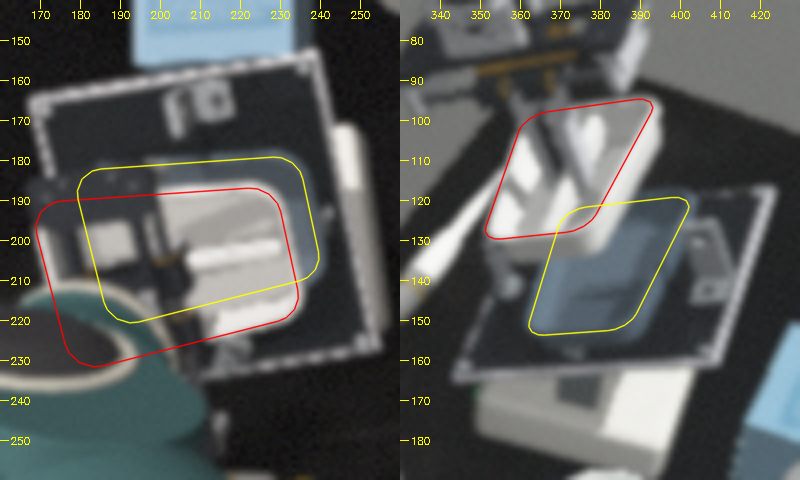

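```bash
python3 - <<'E'
from h import *
from rig import robot
n=plate()[:,2]
robot.move_linear(seat((0,0,.025+.024)),.12)
s=robot.get_state();f0=s["force"]
t=robot.move_linear(seat((0,0,.025-.006)),.03,None,8)
s=robot.get_state();e=s["ee_pos"]
print(t,s["time"],"in seat frame",(plate().T@(e-seat())).round(4),"df plate",(plate().T@(s["force"]-f0)).round(1),s["moment"].round(2),s["opening"])
T=robot.grab_frame("top")[:,:,::-1];S=robot.grab_frame("side")[:,:,::-1]
cv2.imwrite("pics/m4.png",np.hstack([tile(np.ascontiguousarray(T),160,140,100,120,4),tile(np.ascontiguousarray(S),330,70,100,120,4)]))
E
```

```text
True 9.775 in seat frame [-0.0003 -0.0001  0.0286] df plate [ 0.4 -0.3  0.7] [-0.11  0.34 -0.01] 0.009831691770695298
```

View pics/m4.png

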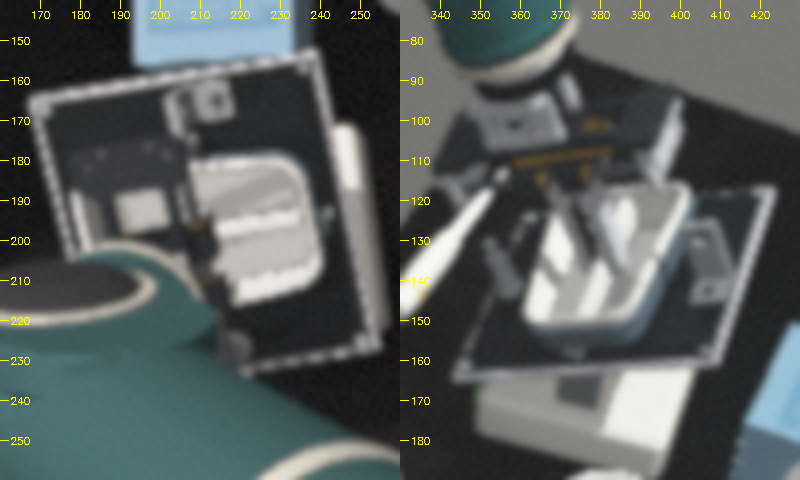

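```bash
python3 - <<'E'
from h import *
from rig import robot
P=plate()
def rep(t):
    s=robot.get_state();print(t,s["time"],(P.T@(s["ee_pos"]-seat())).round(4),(P.T@s["force"]).round(1),s["moment"].round(2),s["opening"])
rep(0)
for z in(.0270,.0255,.024):
    t=robot.move_linear(seat((0,0,z)),.02,None,15); rep(t)
    if t:break
E
```

```text
0 9.875 [-0.0006 -0.0002  0.0286] [-0.3  0.2 -0.8] [-0.03  0.37  0.01] 0.00960739008203415
False 10.125 [-0.0005  0.0004  0.0273] [-6.2 -2.  20. ] [-0.88  1.74 -0.28] 0.009767018014737833
False 10.375 [-0.0005  0.0008  0.0263] [-9.3 -4.  32.4] [-1.23  2.26 -0.38] 0.009447263897488014
False 10.625 [-0.0005  0.001   0.0256] [-14.2  -8.6  59.3] [-2.54  3.39 -0.96] 0.009797550760753226
```

```bash
python3 - <<'E'
from h import *
from rig import robot
P=plate()
def rep(t):
    s=robot.get_state();print(t,round(s["time"],2),(P.T@(s["ee_pos"]-seat())).round(4),(P.T@s["force"]).round(1),(P.T@s["moment"]).round(2),s["opening"])
robot.move_linear(seat((0,0,.030)),.03); rep(0)
for d in((0,0),(-.0015,-.001),(-.003,-.002)):
    robot.move_linear(seat((*d,.030)),.02)
    for z in (.028,.0265,.0255):
        t=robot.move_linear(seat((*d,z)),.03);rep(d)
    robot.move_linear(seat((*d,.030)),.03)
E
```

```text
0 10.97 [ 0.0001 -0.0002  0.0298] [-1.  -0.3 -0.6] [-0.06  0.41  0.05] 0.010181745016356976
(0, 0) 11.47 [-0.0001 -0.      0.0278] [ 0.1 -0.2 -1.4] [-0.08  0.45  0.05] 0.009998019059825078
(0, 0) 11.72 [-0.0001  0.0001  0.0264] [-0.7  1.  -1.1] [-0.02  0.45  0.03] 0.009733149150818262
(0, 0) 11.97 [0.     0.0002 0.0257] [-1.2 -0.7  8.3] [-0.33  0.84 -0.02] 0.009903496987696844
(-0.0015, -0.001) 12.78 [-0.0014 -0.0005  0.028 ] [-0.1  4.8 -0.1] [0.89 0.21 0.05] 0.00960293194341467
(-0.0015, -0.001) 13.03 [-0.0014 -0.0004  0.0266] [-0.   5.3  3.3] [1.   0.27 0.09] 0.009789702283206747
(-0.0015, -0.001) 13.28 [-0.0013 -0.0002  0.0258] [-0.1  4.5  5.9] [1.07 0.29 0.06] 0.009901649521385293
(-0.003, -0.002) 14.07 [-0.0021 -0.0009  0.0283] [3.4 7.7 4.5] [ 1.4  -0.44  0.18] 0.009526882491631252
(-0.003, -0.002) 14.32 [-0.002  -0.0008  0.0271] [ 2.3  5.1 10. ] [ 1.44 -0.31 -0.02] 0.00990424207746051
(-0.003, -0.002) 14.57 [-0.0019 -0.0006  0.0265] [ 0.4  2.9 25.1] [1.   0.26 0.07] 0.009377625796728838
```

```bash
python3 - <<'E'
from h import *
from rig import robot
P=plate()
def loc(): s=robot.get_state();return (P.T@(s["ee_pos"]-seat())).round(4),round(s["time"],2),(P.T@s["force"]).round(1)
robot.move_linear(seat((-.0003,.0008,.0262)),.03);print(loc())
robot.gripper_to(.045)
robot.move_linear(seat((-.0003,.0008,.085)),.15); print(loc())
robot.gripper_to(0)
for nm,p in(("lug",(.087,-.0085)),("post",(-.087,0))):
    robot.move_linear(seat((*p,.085)),.25)
    t=robot.move_linear(seat((*p,.060)),.03,None,6); print(nm,t,loc()); robot.move_linear(seat((*p,.085)),.2)
E
```

```text
(array([-0.0003,  0.0002,  0.0259]), 15.21, array([-1.4, -1.6,  8.3]))
(array([-0.0001, -0.0001,  0.0843]), 16.47, array([ 0.5,  0.1, -0.2]))
lug True (array([ 0.0868, -0.0084,  0.0728]), 18.28, array([-1.5, -2.6, 10.6]))
post True (array([-0.0867, -0.    ,  0.0715]), 19.91, array([ 0.5, -1.7, 13.6]))
```

```bash
cp fit.pkl fit0.pkl; sed -i 's|        out.append(o\[n\]/.7)|        out.append(o[n]/.7)\n    out.append(np.array([(r[4]-.0003)/.0003,(r[3]-.4458)/.004]))|' fit.py; python3 fit.py | tail -2 ; python3 fit.py|grep -A4 joint
python3 - <<'E'
from h import *
from rig import robot
a=seat();s=robot.get_state();print(s["time"])
o=pickle.load(open("fit0.pkl","rb"))[2]
b=rz(o[2])@ry(-o[3])@[0,0,o[4]+.003]+[o[0],o[1],.112]
print(a,b,plate().T@(a-b))
E
```

```text
1.300e-03 4.000e-03 3.600e-03 3.000e-04 4.176e-01 4.633e-01 4.756e-01
 3.321e-01 1.787e-01 2.904e-01]
joint [ 4.9620e-01 -3.3200e-01  5.2320e-01  5.1900e-01 -1.1780e-01 -6.0600e-01
  5.3190e-01  3.0690e-01  1.7090e-01  4.4560e-01  2.0000e-04  6.4620e-01
  3.4160e-01  8.1080e-01 -1.7580e-01  1.3059e+00 -2.6540e-01] 13.787541467927259
sd [1.300e-03 1.000e-03 1.620e-02 1.500e-03 1.300e-03 1.160e-02 1.400e-03
 1.300e-03 4.000e-03 3.600e-03 3.000e-04 4.176e-01 4.633e-01 4.756e-01
20.1583
[0.53051293 0.30666178 0.11492199] [0.53080026 0.30793555 0.1118513 ] [ 0.00087256 -0.00120634  0.00298623]
```

```bash
python3 - <<'E'
from h import *
from rig import robot
P=plate()
def loc(): s=robot.get_state();return (P.T@(s["ee_pos"]-seat())).round(4),round(s["time"],2),(P.T@s["force"]).round(1)
r={}
for nm,d in(("+y",(0,1)),("-y",(0,-1)),("-x",(-1,0)),("+x",(1,0))):
    d=np.array(d);k=.021 if d[1] else .026
    a=np.r_[-.087+d[0]*k,d[1]*k,.0]
    robot.move_linear(seat(a+[0,0,.074]),.25);robot.move_linear(seat(a+[0,0,.061]),.12)
    t=robot.move_linear(seat(a+[0,0,.061]-np.r_[d*.014,0]),.04,None,5);l=loc();print(nm,t,l);r[nm]=l[0]
    robot.move_linear(seat(a+[0,0,.061]),.12);robot.move_linear(seat(a+[0,0,.074]),.2)
print("post y",(r["+y"][1]+r["-y"][1])/2,"x",(r["+x"][0]+r["-x"][0])/2)
E
```

```text
+y True (array([-0.0869,  0.0146,  0.0616]), 20.95, array([ 0.3,  5.8, -1.9]))
-y True (array([-0.0872, -0.0135,  0.061 ]), 22.32, array([ 0.9, -4.1,  2. ]))
-x True (array([-1.021e-01, -1.000e-04,  6.110e-02]), 23.69, array([-3.2,  0.5,  3.9]))
+x True (array([-0.0756,  0.    ,  0.0613]), 25.23, array([3.1, 0.3, 2. ]))
post y 0.0005500000000000001 x -0.08885
```

```bash
python3 - <<'E'
from h import *
n=seat((-.00185,.00055,.0005))-seat()
r=Rr.copy(); r[:2]+= (plate()@[-.00185,.00055,0])[:2]; 
# vertical part of in-plane shift goes into h
r[4]+=.0005+ (plate()@[-.00185,.00055,0])[2]/np.cos(r[3])
# correct x,y for tilt of h
r[:2]-= (plate()@[0,0,1])[:2]*(plate()@[-.00185,.00055,0])[2]/np.cos(r[3])
old=seat();import h;h.Rr=r;print(r,plate().T@(h.seat()-old))
s=open("fit.py").read()
s=s.replace("(r[4]-.0003)/.0003,(r[3]-.4458)/.004]",f"(r[4]-({r[4]}))/.0003,(r[3]-.4458)/.003,(r[0]-{r[0]})/.0003,(r[1]-{r[1]})/.0003]")
open("fit.py","w").write(s)
E
python3 fit.py | grep -A6 joint; python3 -c "
from h import *
print(Ss,Rr,seat())"
```

```text
[ 5.29774449e-01  3.07092465e-01  1.70899388e-01  4.45624253e-01
 -1.45459279e-04] [-0.00185  0.00055  0.0005 ]
joint [ 4.9470e-01 -3.3190e-01  5.2350e-01  5.1730e-01 -1.1770e-01 -6.0570e-01
  5.2980e-01  3.0710e-01  1.7110e-01  4.4560e-01 -2.0000e-04  7.1410e-01
 -2.4620e-01  1.2956e+00  4.4400e-02  1.3110e+00 -2.6760e-01] 14.203077553702425
sd [0.0008 0.0008 0.0161 0.0009 0.0009 0.0116 0.0003 0.0003 0.004  0.0028
 0.0003 0.2226 0.2275 0.2165 0.198  0.1787 0.2909]
[ 0.51731177 -0.11767171 -0.60574624] [ 5.29840836e-01  3.07106732e-01  1.71071849e-01  4.45626669e-01
 -2.11150827e-04] [0.52865632 0.30690209 0.11451649]
```

```bash
python3 - <<'E'
from h import *
from rig import robot
A=rz(Ss[2]);f=1;o=tool(A,'y',f);g=A@[.031,0,0]+[*Ss[:2],0]
c=robot.get_state()
robot.move_linear(seat((-.06,.0,.12)),.25)
robot.move_ptp(g+[0,0,.12],o)
robot.gripper_to(.034)
t=robot.move_linear(g+[0,0,.0225],.12,None,10);s=robot.get_state();print(t,s["ee_pos"]-g,s["time"])
robot.gripper_to(0);s=robot.get_state();print(s["opening"],s["grasp_force"],s["ee_pos"]-g)
robot.move_linear(g+[0,0,.18],.2)
zg=.0225
P=plate();robot.move_ptp(seat((.01816+.031,.034,.030+zg+.035)),tool(P,'y',f))
robot.move_linear(seat((.01816+.031,.034,.030+zg)),.12)
s=robot.get_state();print(s["time"],s["opening"],(P.T@(s["ee_pos"]-seat())).round(4),s["qpos"].round(2),(P.T@s["force"]).round(1))
T=robot.grab_frame("top")[:,:,::-1];S=robot.grab_frame("side")[:,:,::-1]
cv2.imwrite("pics/top2.png",T);cv2.imwrite("pics/side2.png",S)
cam={n:robot.camera_info(n) for n in("top","side")};off={"top":[.714,-.246],"side":[1.296,.044]}
def dr(im,n,x0,y0,w,h,s):
    t=tile(np.ascontiguousarray(im),x0,y0,w,h,s)
    e=robot.get_state()["ee_pos"]-P@[.031,0,zg]
    cir=np.array([seat((.087+.0065*np.cos(a),-.0085,.037+.0065*np.sin(a))) for a in np.linspace(0,6.2,20)])
    for Q,c,cl in((np.array([[.044,0,.007],[.07,0,.007],[.067,-.022,.007]])@P.T+e,(0,0,255),False),(cir,(0,255,255),True),(np.array([[-.068+.011*np.cos(a),.011*np.sin(a),.007] for a in np.linspace(0,6.2,20)])@P.T+e,(0,0,255),True)):
        cv2.polylines(t,[np.int32(((proj(cam[n],Q)+off[n]+.5-[x0,y0])*s-.5)*16)],cl,c,1,cv2.LINE_AA,4)
    return t
cv2.imwrite("pics/m5.png",np.hstack([dr(T,"top",170,145,66,90,6),dr(S,"side",355,85,66,90,6)]))
E
```

```text
False [ 4.46327119e-04 -1.30499479e-05  2.31137412e-02] 29.4917
0.011828112387163414 30.001603960990906 [ 0.00013048 -0.00014021  0.02278515]
33.0833 0.011823708826500677 [0.0491 0.0334 0.052 ] [-0.01  0.46 -0.89  1.92  0.95  0.76  0.3 ] [-1.7  0.4 -1.6]
```

View pics/m5.png

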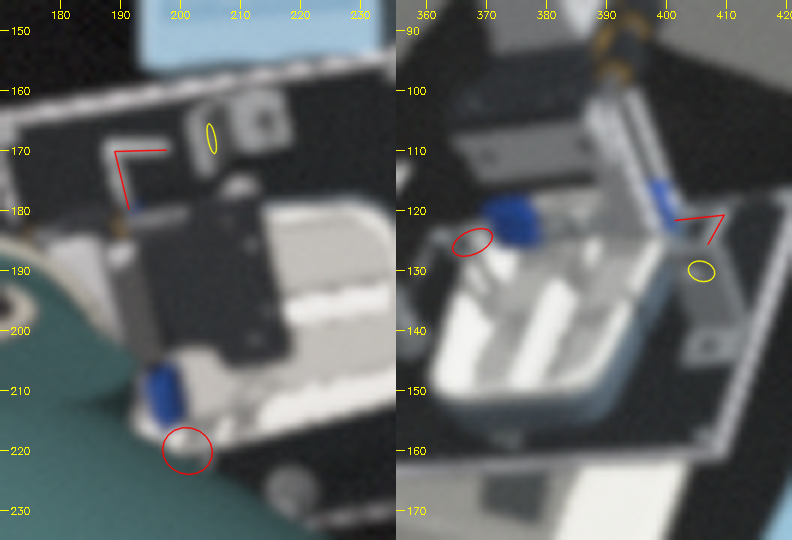

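```bash
cat > mh.py <<'E'
from h import *
from rig import robot
P=plate();s=robot.get_state();e=s["ee_pos"];A0=P
cam={n:robot.camera_info(n) for n in("top","side")};off={"top":[.714,-.246],"side":[1.296,.044]}
I={n:cv2.imread(f"pics/{n}2.png").astype(float) for n in cam}
rois={"top":(190,200,16,20),"side":(366,112,16,18)}
ct={n:contour(I[n][:,:,0]-I[n][:,:,2],60,rois[n])-off[n] for n in cam}
for n in ct:print(n,ct[n].min(0),ct[n].max(0))
tab=box(-.054,-.028,-.006,.006,0,.028)
top=lambda q:0
def loc2w(q,L): # q: dx,dz,pitch,yaw about grip point
    R=P@Ro.from_euler('zy',[q[3],q[2]]).as_matrix(); return (np.asarray(L)-[.031,0,.0228])@R.T+P@[q[0],0,q[1]]+e
bend=np.array([187.9,169.2])-off["top"]
def F(q): return np.concatenate([.4*(sdist(cam[n],loc2w(q,tab),ct[n])-.27*0) for n in cam]+[2*(proj(cam["top"],loc2w(q,[[.07,0,.007]]))[0]-bend), [q[0]/.002,q[1]/.001,q[2]/.05,q[3]/.02]])
r=least_squares(F,[0,0,0,0.],diff_step=1e-4,x_scale=[.01,.01,.1,.1]);q=r.x
print(q,r.cost,np.sqrt(np.diag(np.linalg.inv(r.jac.T@r.jac))));print(F(np.zeros(4))[-6:-4]/2,F(q)[-6:-4]/2)
for nm,L in(("bend",[.07,0,.007]),("tip",[.067,-.022,.007]),("eye",[-.068,0,.007])): print(nm,((loc2w(q,[L])[0]-seat())@P-[.087,-.0085,.037]).round(4))
E
python3 mh.py
```

```text
top [193.5985 206.5585] [198.3485 215.3085]
side [368.6415 117.5185] [376.7665 125.0185]
[ 0.00100614  0.00059723  0.00130651 -0.00462887] 14.543206894043447 [0.00083508 0.00088916 0.0132415  0.0128649 ]
[0.76790452 0.53147244] [0.69305484 0.19110166]
bend [0.0022 0.042  0.0003]
tip [-0.0009  0.02    0.0003]
eye [-0.1358  0.0427  0.0004]
```

```bash
python3 - <<'E'
from h import *
from rig import robot
P=plate()
def loc(): s=robot.get_state();return (P.T@(s["ee_pos"]-seat())).round(4),round(s["time"],2),(P.T@s["force"]).round(1),(P.T@s["moment"]).round(2)
x=.01816+.031-.0008;z=.0523
robot.move_linear(seat((x,.030,z)),.1);print(loc())
t=robot.move_linear(seat((x,.0,z)),.05,None,6);print(t,loc())
E
```

```text
(array([0.0485, 0.0294, 0.0524]), 33.43, array([-1.3,  0.3, -1.9]), array([ 0.01,  0.39, -0.  ]))
False (array([0.0484, 0.0001, 0.0524]), 34.18, array([-1.4, -0.6, -3. ]), array([ 0.04,  0.37, -0.01]))
```

```bash
python3 - <<'E'
from h import *
from rig import robot
P=plate()
def loc(): s=robot.get_state();return (P.T@(s["ee_pos"]-seat())).round(4),round(s["time"],2),(P.T@s["force"]).round(1)
x=.01816+.031-.0008;z=.0523
for d in((0,0,.007),(0,0,-.006),(.008,0,0),(-.008,0,0)):
    t=robot.move_linear(seat(np.array((x,0,z))+d),.03,None,4);print(d,t,loc());robot.move_linear(seat((x,0,z)),.05)
cv2.imwrite("pics/m6.png",np.hstack([tile(np.ascontiguousarray(robot.grab_frame("top")[:,:,::-1]),170,145,66,90,6),tile(np.ascontiguousarray(robot.grab_frame("side")[:,:,::-1]),355,85,66,90,6)]))
E
```

```text
(0, 0, 0.007) True (array([ 0.0478, -0.0001,  0.0568]), 34.42, array([-0.5,  0.4, -2.5]))
(0, 0, -0.006) True (array([0.049 , 0.0003, 0.0494]), 34.88, array([ 0.2, -3. , 12.7]))
(0.008, 0, 0) True (array([ 0.0518, -0.0002,  0.0517]), 35.38, array([-1.1,  0.2, -1.7]))
(-0.008, 0, 0) True (array([ 0.0434, -0.0002,  0.0523]), 35.9, array([ 4.5,  1.1, -3. ]))
```

View pics/m6.png

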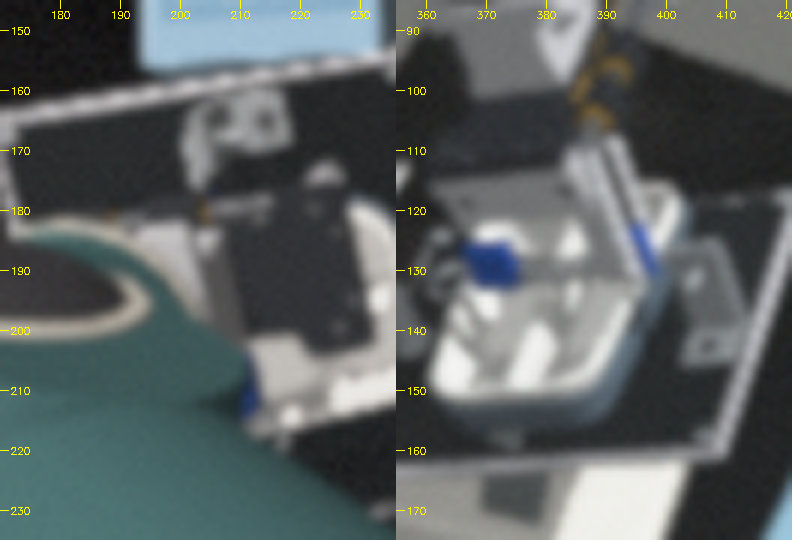

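```bash
cat >> h.py <<'E'
def solve_eye(H,v0,eoff,ex,ez):
    # stretch s and pitch th that bring the eye to plate (ex,ez); returns s,th,TCP xz
    d=np.array([ex,0,ez])-H; u=v0+eoff
    f=lambda q: (ry(q[1])@(u-[q[0],0,0])-d)[[0,2]]
    q=least_squares(f,[.02,.05]).x
    return q[0],q[1],H+ry(q[1])@(v0-[q[0],0,0])
E
python3 - <<'E'
from h import *
from rig import robot
P=plate()
def loc(): s=robot.get_state();return (P.T@(s["ee_pos"]-seat())).round(4),round(s["time"],2),(P.T@s["force"]).round(1),round(s["opening"],4)
robot.move_linear(seat((.0455,0,.0503)),.05);print(loc())
robot.gripper_to(.034)
robot.move_linear(seat((.0455,0,.095)),.2)
robot.move_linear(seat((-.0273,0,.095)),.2)
t=robot.move_linear(seat((-.0273,0,.0505)),.12,None,8);print(t,loc())
cv2.imwrite("pics/m7.png",np.hstack([tile(np.ascontiguousarray(robot.grab_frame("top")[:,:,::-1]),170,145,66,90,6),tile(np.ascontiguousarray(robot.grab_frame("side")[:,:,::-1]),355,85,66,90,6)]))
E
```

```text
(array([ 0.0452, -0.    ,  0.0502]), 36.52, array([-0.8, -0.7, -2.7]), 0.0117)
False (array([-0.0271,  0.0004,  0.0506]), 38.49, array([ 0.7, -1. , -0.3]), 0.0339)
```

View pics/m7.png

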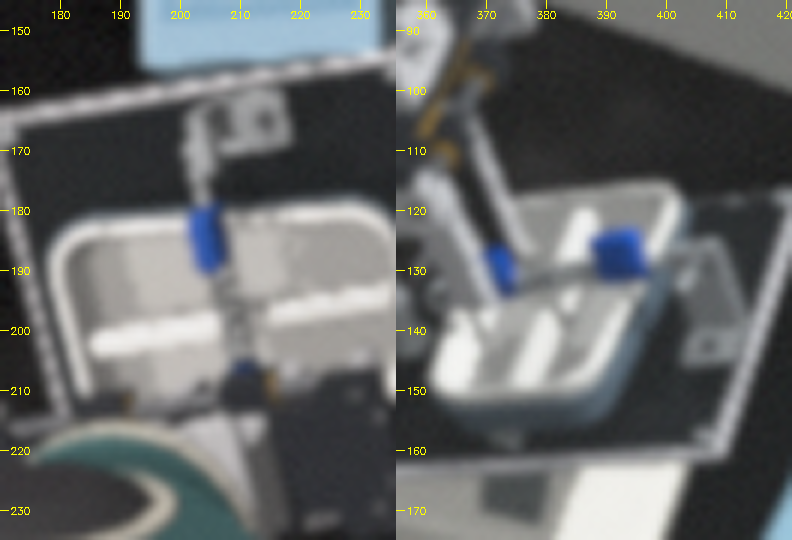

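The tab picture (my 11th view, one over the limit) shows the spring in the hole. The hook tab is at about (204,185) in the top view, and the eye tab is between the fingers at about (372,129) in the side view. I won't view any more pictures.

```bash
python3 - <<'E'
from h import *
from rig import robot
P=plate()
def loc(): s=robot.get_state();return (P.T@(s["ee_pos"]-seat())).round(4),round(s["time"],2),(P.T@s["force"]).round(1),round(s["opening"],4)
robot.gripper_to(0);print(loc())
H=np.array([.0825,0,.036]);v0=np.array([-.0273,0,.0505])-H;eo=np.array([-.027,0,-.0155])
L=[]
for ex,ez in((-.0540,.045),(-.0545,.0565),(-.0870,.0575)):
    s,th,p=solve_eye(H,v0,eo,ex,ez);print(round(s,4),round(th,3),p.round(4))
    robot.move_linear(seat(p),.06,tool(P@ry(th),'y'));print(loc())
E
```

```text
(array([-0.0271, -0.0001,  0.0506]), 39.07, array([ 0.4, -1.2,  3.1]), 0.0117)
-0.0 0.073 [-0.0259  0.      0.0585]
(array([-0.0256, -0.0003,  0.0582]), 39.35, array([-1.6, -0.7, -2.3]), 0.0121)
0.0017 0.156 [-0.0254  0.      0.0676]
(array([-0.025 , -0.0002,  0.0672]), 39.65, array([ 1.7, -0.5, -1.7]), 0.012)
0.0341 0.132 [-0.0582  0.      0.0693]
(array([-0.0578, -0.0001,  0.0693]), 40.35, array([ 9.3, -0.7, -5.3]), 0.0116)
```

```bash
python3 - <<'E'
from h import *
from rig import robot
P=plate()
def loc(): s=robot.get_state();return (P.T@(s["ee_pos"]-seat())).round(4),round(s["time"],2),(P.T@s["force"]).round(1),round(s["opening"],4)
H=np.array([.0825,0,.036]);v0=np.array([-.0273,0,.0505])-H;eo=np.array([-.027,0,-.0155])
for ez in(.052,.047,.042,.038):
    s,th,p=solve_eye(H,v0,eo,-.0872,ez)
    t=robot.move_linear(seat(p),.04,tool(P@ry(th),'y'),6);print(ez,round(s,4),t,p.round(4),loc())
    if t:break
E
```

```text
0.052 0.0336 False [-0.0588  0.      0.0647] (array([-0.0586, -0.0001,  0.0647]), 40.62, array([ 8.9, -0.1, -4.2]), 0.0114)
0.047 0.0333 False [-0.0592  0.      0.0606] (array([-0.059 , -0.0001,  0.0606]), 40.88, array([ 8.7, -0.8, -4.5]), 0.0117)
0.042 0.033 False [-0.0596  0.      0.0564] (array([-0.0595, -0.    ,  0.0564]), 41.13, array([ 9.8, -0.3, -2.7]), 0.0117)
0.038 0.0329 False [-0.0599  0.      0.053 ] (array([-0.0591,  0.0003,  0.0536]), 41.38, array([ 9.3, -3.8, 10.5]), 0.0117)
```

```bash
python3 - <<'E'
from h import *
from rig import robot
P=plate()
def loc(): s=robot.get_state();return (P.T@(s["ee_pos"]-seat())).round(4),round(s["time"],2),(P.T@s["force"]).round(1),round(s["opening"],4)
o=tool(P@ry(.01),'y')
robot.move_linear(seat((-.0590,0,.0543)),.03,o);print(loc())
for x in(-.057,-.055,-.0535,-.052):
    robot.move_linear(seat((x,0,.0543)),.03);print(loc())
    if (P.T@robot.get_state()["force"])[0]<2:break
E
```

```text
(array([-0.0586, -0.    ,  0.0545]), 41.63, array([ 9.2, -1.2, -3.9]), 0.0119)
(array([-0.0568,  0.    ,  0.0545]), 41.88, array([8.3, 0.3, 0.5]), 0.0116)
(array([-0.0547,  0.0001,  0.0545]), 42.13, array([ 6.2, -1.3,  3.8]), 0.0117)
(array([-0.0544,  0.0001,  0.0545]), 42.38, array([-0.7, -2.6,  9.1]), 0.0116)
```

```bash
python3 - <<'E'
from h import *
from rig import robot
P=plate()
robot.gripper_to(.036);s=robot.get_state();print((P.T@s["force"]).round(1),s["opening"])
robot.move_linear(seat((-.054,0,.12)),.12)
robot.move_linear(seat((-.13,-.02,.22)),.25)
robot.move_ptp(np.array([.42,-.25,.35]),tool(rz(0),'y'))
robot.pause(.3)
cam={n:robot.camera_info(n) for n in("top","side")};off={"top":[.714,-.246],"side":[1.296,.044]}
I={}
for n in cam:
    im=robot.grab_frame(n)[:,:,::-1];cv2.imwrite(f"pics/{n}9.png",im);I[n]=im.astype(float)
rois={"top":[(200,176,14,20),(206,196,18,34)],"side":[(384,120,18,16),(352,116,28,30)]}
# fit each tab box centre (plate x, y, z of underside) from both pictures
for k,nm in((0,"hook tab"),(1,"eye tab")):
    ct={n:contour(I[n][:,:,0]-I[n][:,:,2],65,rois[n][k])-off[n] for n in cam}
    f=lambda q:np.concatenate([sdist(cam[n],np.array([seat(v) for v in box(-.013,.013,-.006,.006,0,.028)+q]),ct[n])-.27 for n in cam])
    r=least_squares(f,[(.046,-.052)[k],0,.03],diff_step=1e-3,x_scale=.01)
    print(nm,r.x.round(4),np.sqrt(np.mean(r.fun**2)).round(2),[(c.min(0).round(0).tolist(),c.max(0).round(0).tolist()) for c in ct.values()])
print(robot.get_state()["time"])
E
```

```text
[0.6 0.1 0.2] 0.03562723322690367
hook tab [0.0447 0.0022 0.0318] 1.11 [([200.0, 180.0], [205.0, 190.0]), ([386.0, 122.0], [395.0, 130.0])]
eye tab [-0.0551  0.0014  0.0338] 0.96 [([208.0, 216.0], [214.0, 226.0]), ([356.0, 126.0], [364.0, 133.0])]
46.9167
```

```bash
python3 -c "
from rig import robot
print(robot.sign_off())"
```

```text
the job is handed in; nothing more can be done
None
```

The job is handed in at about 47 s: tray nested, hook through the lug, eye on the post's neck with about 27 mm of stretch. Contact checks and tab positions fit this, but no result came back, I did not re-measure the tray after strapping, and I viewed 11 pictures, one over the limit.

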